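Free and prove the sliding tray in the mudroom bench

ROBOT

A 7-joint arm with a two-finger parallel gripper is mounted at the origin on the work surface. World frame = base frame: x ahead of the robot, y to its left, z up, the work surface at z = 0. Lengths are in m, angles in rad, forces in N, time in s.
With the tool pointing down it reaches from about 0.35 to 0.9 m from the base axis. Payload 8.1 kg.
Tool frame: the origin (TCP) lies where the fingers leave the gripper's body, on its centre line; the fingertips stand 66 mm ahead of it and the grasp point (between the pads) lies 47 mm ahead of it (arm.tip_reach is the distance from the TCP to the fingertips, in m); z points along the fingers, y is the direction in which the jaws open and shut (so a half turn about z gives the same grasp; the last joint's range is limited). The gripper opens to 92 mm and grips with 3 to 60 N. Pads are 19 mm wide; open, the fingers measure 130 mm over their backs; the gripper's body (75 mm by 190 mm) begins 47 mm behind the grasp point.
Start: joints at [-1.33, 0.434, 0.025, 1.573, -0.012, 1.134, -0.075], TCP at [0.211, 0.588, 0.292] pointing down, gripper open.
Joint ranges: [-2.62, 2.62], [-0.44, 2.09], [-1.27, 1.32], [0.08, 2.57], [-1.32, 4.46], [0.12, 2], [-2.74, 2.74]. Speed limits (rad/s): [2.22, 2.22, 3.01, 3.01, 3.14, 3.14, 3.14].

INTERFACE

Orientations are given as a rotation vector (axis times angle).
In Python, from cell import arm gives the robot as it stands.
- The arm moves only by the tool carry_out, never from a script. Its argument "plan" is a list of rows, each a list of 5 numbers: the shift along the world's x, y, z in cm, then the turn about the world's z in rad, then the finger opening in cm, from 0 to 9.18. In form: [[tx, ty, tz, spin, fingers], ...]. A call has 1 to 20 rows; each row is the pose to reach, as a shift and turn from the pose measured when the call began; what a row does not reach only later rows make up. A row lasts 1/10 s, in which the tool goes at most 50 mm and 8.59 degrees, less where a joint would pass 70% of its speed; a pose out of reach is approached as far as the arm can. A call with a gripper value outside its range is refused whole. The fingers move at their own pace and stop on an object; "squeeze" is the grip in N (left out, the last holds). Time passes only in rows, so rows that repeat a pose let the fingers close. It gives the time, the measured TCP pose, the force and the opening at its end, in the units of the state.
- arm.observe(): the state, without advancing time (a new reading comes with each control period).
- arm.get_image(name): name is "side" or "top"; returns (picture, depth): 420x560x3 uint8, red, green, blue; 420x560 float32, m along the optical axis (not along the pixel's ray), 0 where there is no reading.
- arm.get_calibration(name): a dict with "intrinsics" (3x3 intrinsics, pixels), "D" ([k1, k2, p1, p2, k3] as OpenCV has them; the pictures are not rectified), "rvec" (rotation vector, rad) and "tvec" (3), from world to camera coordinates, as OpenCV has them. Camera axes: x right, y down, z forward; pixel columns grow to the right and rows downward; lengths in m; the calibration is good to about 2 mm. A picture is of the moment at which its call begins. get_calibration takes no time and is no camera call.
- arm.sign_off(): hands the job in, once; it reports no verdict.
The state is a dict: "clock": time; "joints": joint angles; "dq": joint speeds; "joint_efforts": joint torques, N m; "position": TCP position; "ee_rot": TCP orientation; "force": force on the tool from outside, world axes, zero at the start; "ft_torque": the same for the moment, N m; "width": opening from 0.0 (shut) to 1.0 (fully open).
Only numpy, scipy, OpenCV 4.12 (cv2) and the standard library are available. Lean on these libraries where they do the work, as an engineer would, in place of code of your own. Each camera call takes 0.05 s, during which the arm holds its last target. There are 200 camera calls.

TASK

The sliding tray in the bench's storage well has been catching, because an ice-cleat buckle has dropped on the near runner in its path. Pick the buckle off the runner and put it in the tray, then run the tray slowly through its whole travel to feel that nothing else stops it: all the way left against its stops, then all the way back against the right-hand stops, and leave it there with the buckle in it. Never let the tray shoot along or bang, and leave the mug, flashlight and key fob on the seat alone.

Things in the scene. Friction and masses are not known exactly. Their poses are not given: they have to be found in the camera images.
- bench: Mudroom cubby bench, fixed, 400 deep x 1160 long x 460 high, maybe turned a few degrees. Origin: centre of the seat's top face, 100 mm above the work surface; x away from the robot, y along the bench to the robot's left. Its storage well is open: 280 mm (x -140 to 140) by 640 mm (y -320 to 320), 365 deep. The open lid, hinged at x 150, leans back away, to 125 mm above the seat.
- runner_mid (a point): Middle of the near runner's top face. Runners: two hardwood ledges along the well's near and far walls, 40 mm wide and 640 mm long (along y), top faces 40 mm below the seat's top; the far one 240 mm farther in x. Both ends carry a stop block 15 mm long, 18 mm high. The well's wall stands 20 mm from the runner's middle line. Axes as the bench's.
- tray_grip (a point): Middle of the top edge of the tray's middle board, 6 mm below the seat's top: the hand grip. The board runs along x, 162 mm long, 12 mm thick (y), free on its left and right: pinch it from above there, up to 40 mm down. A hand slot lies under its 14 mm high top bar. It moves along the bench's y with the tray. Axes as the bench's.
- tray_floor (a point): Centre of the tray's inner floor, 60 mm below the grip. Plywood tray, 230 mm (y) by 192 mm (x), hung on the runners by 9 mm thick flanges (272 mm over them). The middle board parts it in two compartments, each 176 mm (x) by 101 mm (y), centres 56 mm left and right of this point. Outer walls rise 38 mm above the floor. Axes as the bench's.
- tray (a joint): Where the tray stands along the runners, in m: 0 = against the right-hand stops (its middle at bench y -190 mm), growing to the left, 0.38 = against the left-hand stops. It slides with 4 to 5 N of drag; a hidden tight spot somewhere on the way takes up to about 15 N. It stays where it is left. Run it slower than 0.25 m/s.
- buckle_mid (a point): Centre of the steel ice-cleat buckle, a rectangular frame with a cam lever, 30 mm (its x) by 46 mm (its y) by 12 mm high, 60 g. It lies flat on the near runner, left of the tray, long side roughly along the runner; 40 mm or more is free beyond each end. The well's wall rises beside it, so take it from above by its two ends (46 mm).
- mug: Ceramic mug, 82 mm across, 95 mm high, handle on its y side, standing on one end of the seat beside the well; origin at the centre of its underside. Leave it alone.
- flashlight: Plastic flashlight, 170 mm long (its x), 46 mm across, lying on the other end of the seat; origin at the middle of its underside. Leave it alone.
- fob: Plastic key fob, 62 x 36 x 13 mm, on the right-hand end of the seat; origin at the middle of its underside. Leave it alone.

How it is judged:
On the way, in this order (a step that is already met when the one before it is completed fails the run):
1. the buckle lies in the tray, let go (x of buckle_mid in the frame of tray_grip between -0.09 and 0.09 m and y of buckle_mid in the frame of tray_grip between -0.109 and 0.109 m and z of buckle_mid in the frame of tray_grip below -0.03 m and contact force between buckle and the fingers below 0.1 N), for 0.2 s.
2. the tray has been run left, to within 10 mm of its stops (value of joint tray above 0.37 m), for 0.1 s.
3. the tray has been run back right, to within 10 mm of its stops (value of joint tray below 0.01 m), for 0.1 s.
At the end, for the whole second after the job is handed in: The tray stands still within 10 mm of its right-hand stops and the buckle lies inside it, below its rim (value of joint tray below 0.01 m and velocity of joint tray between -0.01 and 0.01 m/s and x of buckle_mid in the frame of tray_grip between -0.09 and 0.09 m and y of buckle_mid in the frame of tray_grip between -0.109 and 0.109 m and z of buckle_mid in the frame of tray_grip below -0.03 m); the robot touches nothing.
It fails at once if the tray ran faster than 0.25 m/s (velocity of joint tray above 0.25 m/s or velocity of joint tray below -0.25 m/s).
It fails at once if the mug, flashlight or key fob was moved by more than 20 mm (distance of any of mug, flashlight, fob from where it was at the start of the episode above 0.02 m).
It also fails if it takes over 61 s, if anything falls off the work surface, if the arm or the gripper's body presses on something with over 40 N, if the wrist force passes 120 N, or if a joint passes its speed limit or range.

## Working session

There is one attempt and no reset: what is moved stays moved. The work goes in short steps, Python scripts to look and compute and a tool call to move; the robot and the scene stay as the last step left them, time stands still between calls to the robot, and variables do not carry over. Pictures are saved under pics/ and viewed, about 8 in all and at most 12, crops included, and the job is handed in when it is done.

Besides the shell and the picture viewer there is one more tool, called after "Request:" as name([rows], argument=value, ...), one row to a line, values as JSON. carry_out: Moves the arm, as the interface text tells. Its arguments: {"type":"object","properties":{"plan":{"type":"array"},"squeeze":{"type":"number"}},"required":["plan"]}

```bash
mkdir -p pics
cat > h.py <<'E'
import numpy as np, cv2
from cell import arm
def grab(n):
    p,d=arm.get_image(n); np.savez('/tmp/%s.npz'%n,p=p,d=d); return p,d
def load(n):
    z=np.load('/tmp/%s.npz'%n); return z['p'],z['d']
def world(n,u,v,d=None,z=None):
    c=arm.get_calibration(n); K=np.array(c['intrinsics']);R=cv2.Rodrigues(np.array(c['rvec'],float))[0];t=np.array(c['tvec'],float).ravel()
    x,y=cv2.undistortPoints(np.array([[[u,v]]],float),K,np.array(c['D'],float))[0,0]
    r=R.T@np.array([x,y,1]);o=-R.T@t
    return o+r*(d if z is None else (z-o[2])/r[2])
E
python3 - <<'E'
from h import *
for n in('side','top'):
    p,d=grab(n); cv2.imwrite('pics/%s0.png'%n,cv2.resize(p[...,::-1],None,fx=1.4,fy=1.4))
    c=arm.get_calibration(n);R=cv2.Rodrigues(np.array(c['rvec']))[0];print(n,-R.T@np.array(c['tvec']).ravel(),R[2],c['intrinsics'])
print(arm.observe())
E
```

```text
side [ 0.27931352 -1.03080715  0.96252926] [ 0.18389846  0.74685351 -0.63905492] [[425.27723883   0.         278.7018429 ]
 [  0.         425.27723883 207.88984682]
 [  0.           0.           1.        ]]
top [0.45452773 0.00187873 1.40461081] [ 0.04293257  0.00334758 -0.99907236] [[476.8152774    0.         273.67423391]
 [  0.         476.8152774  208.82189607]
 [  0.           0.           1.        ]]
{'clock': 0.1, 'joints': array([-1.32961768,  0.43517608,  0.02493676,  1.57397865, -0.01156194,
        1.13398343, -0.07508079]), 'dq': array([-0.00042795, -0.00061501,  0.00032316, -0.00209163,  0.00060303,
       -0.00018204, -0.00151749]), 'joint_efforts': array([ 3.09633178e-03, -6.69118023e+01,  9.88542661e-01, -3.15146184e+01,
       -6.02382305e-02,  3.74671456e-02,  1.07519490e-04]), 'position': array([0.21056795, 0.58808992, 0.29151943]), 'ee_rot': array([-5.37335486e-01, -3.09520336e+00,  2.19636116e-03]), 'force': array([-0.29357921,  1.0665338 ,  0.57118702]), 'ft_torque': array([ 0.01778618, -0.0465667 , -0.01222139]), 'width': 0.9987620196600355}
```

View pics/top0.png

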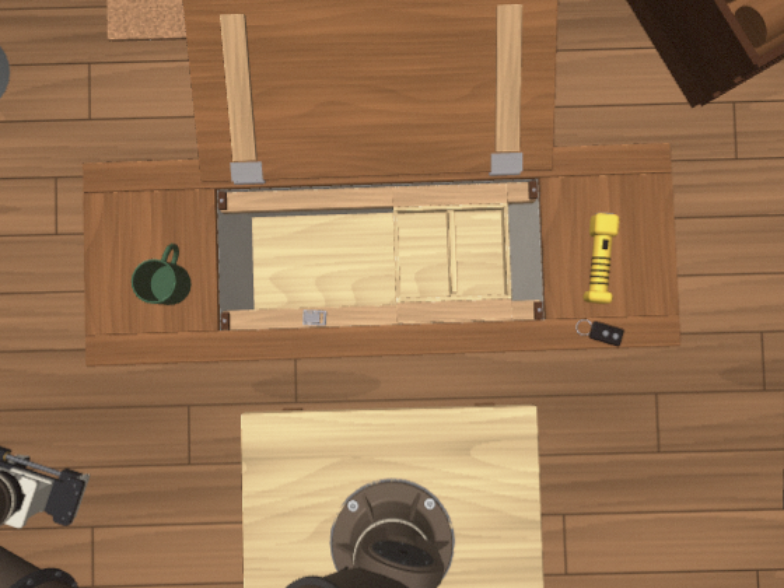

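View pics/side0.png

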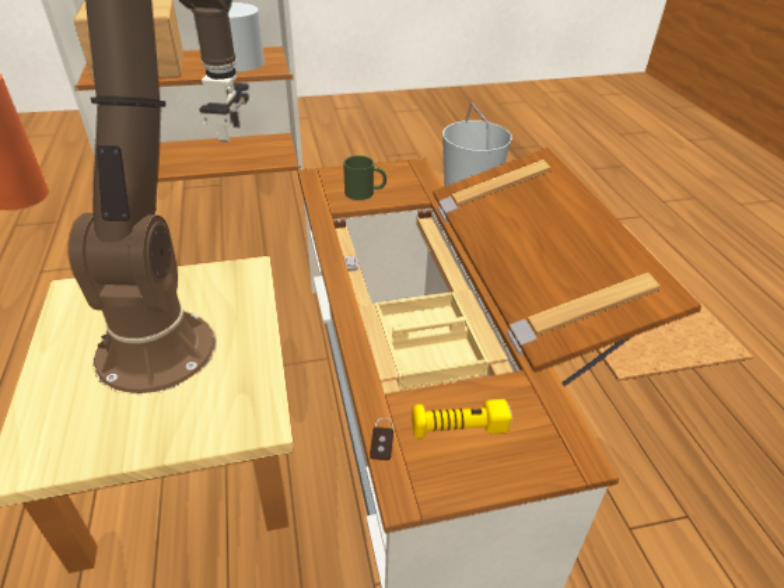

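The top view shows the bench turned by about 2°. The buckle is near (314,317), the tray's board at (453,252), and the tray is a little short of the right stops. I'll enlarge this area.

Run:
```python
from h import *
p,d=load('top')
a=cv2.resize(p[120:245,150:282,::-1],None,fx=4.5,fy=4.5,interpolation=cv2.INTER_CUBIC)
b=cv2.resize(p[120:245,270:402,::-1],None,fx=4.5,fy=4.5,interpolation=cv2.INTER_CUBIC)
cv2.imwrite('pics/topa.png',a);cv2.imwrite('pics/topb.png',b)
```

```text
(no output)
```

View pics/topa.png

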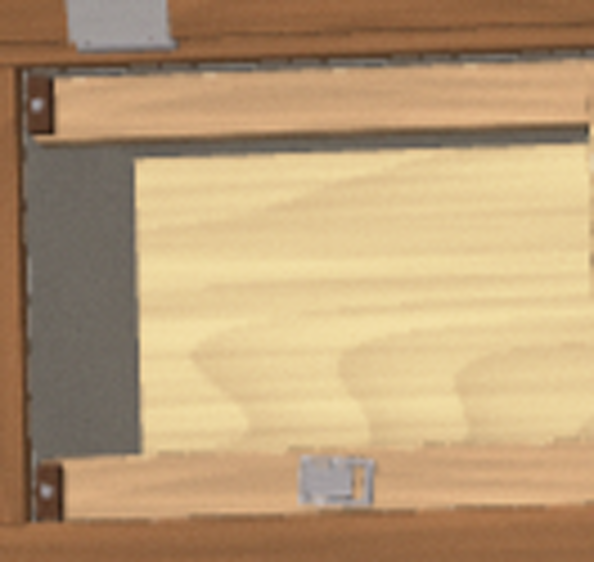

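View pics/topb.png

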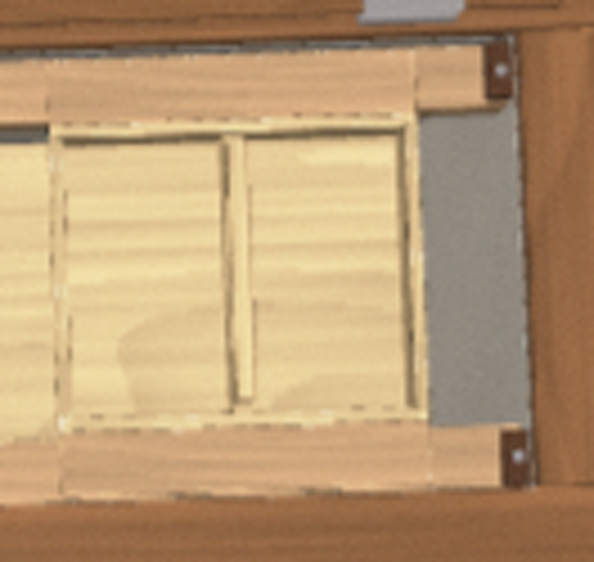

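Crop A shows the buckle centred at (338,481), with stop blocks at (47,491) and (40,105). Crop B shows the board's top bar running from (237,137) to (246,402), with stop blocks at (515,458) and (498,70).

Run:
```python
from h import *
from scipy.spatial.transform import Rotation as Ro
f=lambda ox,x,y:(ox+(x+.5)/4.5-.5,120+(y+.5)/4.5-.5)
w={}
for k,ox,x,y,z in [('nl',150,47,491,.078),('fl',150,40,105,.078),('nr',270,515,458,.078),('fr',270,498,70,.078),('buckle',150,338,481,.07),('b_l',150,301,481,.072),('b_r',150,375,481,.072),('board',270,241,269,.094),('bf',270,237,137,.094),('bn',270,246,402,.094)]:
    u,v=f(ox,x,y); w[k]=world('top',u,v,z=z); print(k,w[k].round(4))
for a,b in(('nl','nr'),('fl','fr')):
    e=w[a]-w[b]; print(np.linalg.norm(e),'yaw',np.arctan2(-e[0],e[1]))
yaw=np.mean([np.arctan2(-(w[a]-w[b])[0],(w[a]-w[b])[1]) for a,b in(('nl','nr'),('fl','fr'))])
o=(w['nl']+w['nr']+w['fl']+w['fr'])/4
c,s=np.cos(yaw),np.sin(yaw)
for k in w:
    e=w[k]-o; print(k,'bench',round(c*e[0]+s*e[1],4),round(-s*e[0]+c*e[1],4))
print(o,yaw)
st=arm.observe();print(Ro.from_rotvec(st['ee_rot']).as_matrix().round(3))
p,d=load('top'); 
for k,(u,v) in {'buckle':(223,226),'run':(260,225),'seat':(110,230)}.items(): print(k,world('top',u,v,d=d[v,u]))
```

```text
nl [0.4645 0.3237 0.078 ]
fl [0.7048 0.3242 0.078 ]
nr [ 0.4685 -0.2993  0.078 ]
fr [ 0.71   -0.2974  0.078 ]
buckle [0.466  0.1446 0.07  ]
b_l [0.4666 0.1673 0.072 ]
b_r [0.4654 0.1214 0.072 ]
board [ 0.5885 -0.1323  0.094 ]
bf [ 0.6698 -0.1323  0.094 ]
bn [ 0.5069 -0.1328  0.094 ]
0.6230172394381518 yaw 0.00656612692365836
0.6216198664109995 yaw 0.008364775793945534
nl bench -0.1202 0.3118
fl bench 0.1202 0.3105
nr bench -0.1207 -0.3112
fr bench 0.1207 -0.3111
buckle bench -0.12 0.1326
b_l bench -0.1192 0.1554
b_r bench -0.1208 0.1095
board bench 0.0004 -0.1451
bf bench 0.0818 -0.1457
bn bench -0.0812 -0.145
[0.5869433  0.01282594 0.078     ] 0.007465451358801947
[[-0.941  0.337 -0.   ]
 [ 0.337  0.941 -0.001]
 [-0.    -0.001 -1.   ]]
buckle [0.4674669  0.14889322 0.07426866]
run [0.46772077 0.04620214 0.05712855]
seat [0.46438127 0.45474372 0.10173021]
```

Request:
carry_out([
  [25.5, -44.3, 0, 0.35, 9.18],
  [25.5, -44.3, 0, 0.35, 9.18],
  [25.5, -44.3, 0, 0.35, 9.18],
  [25.5, -44.3, 0, 0.35, 9.18],
  [25.5, -44.3, 0, 0.35, 9.18],
  [25.5, -44.3, 0, 0.35, 9.18],
  [25.5, -44.3, 0, 0.35, 9.18],
  [25.5, -44.3, 0, 0.35, 9.18],
  [25.5, -44.3, 0, 0.35, 9.18],
  [25.5, -44.3, 0, 0.35, 9.18],
  [25.5, -44.3, 0, 0.35, 9.18],
  [25.5, -44.3, 0, 0.35, 9.18],
  [25.5, -44.3, -4, 0.35, 9.18],
  [25.5, -44.3, -8, 0.35, 9.18],
  [25.5, -44.3, -8, 0.35, 9.18],
  [25.5, -44.3, -8, 0.35, 9.18],
], squeeze=15)

```text
clock: 1.7
position: [0.4648, 0.1464, 0.2118]
ee_rot: [0.013, -3.14, 0.003]
force: [0.1, 0.5, 0.3]
width: 0.999
```

Run:
```python
from h import *
from scipy.spatial.transform import Rotation as Ro
p,d=grab('side'); cv2.imwrite('pics/side1.png',cv2.resize(p[120:300,180:400,::-1],None,fx=3.4,fy=3.3,interpolation=cv2.INTER_CUBIC))
st=arm.observe();print(st['clock'],st['position'],st['force'],st['joints'].round(2));print(Ro.from_rotvec(st['ee_rot']).as_matrix().round(3))
```

```text
1.75 [0.46572553 0.14641721 0.21277993] [0.06154223 0.63052942 0.54547022] [-0.55  0.3   0.17  2.01 -0.07  0.83  1.23]
[[-1.    -0.008  0.001]
 [-0.008  1.    -0.001]
 [-0.001 -0.001 -1.   ]]
```

View pics/side1.png

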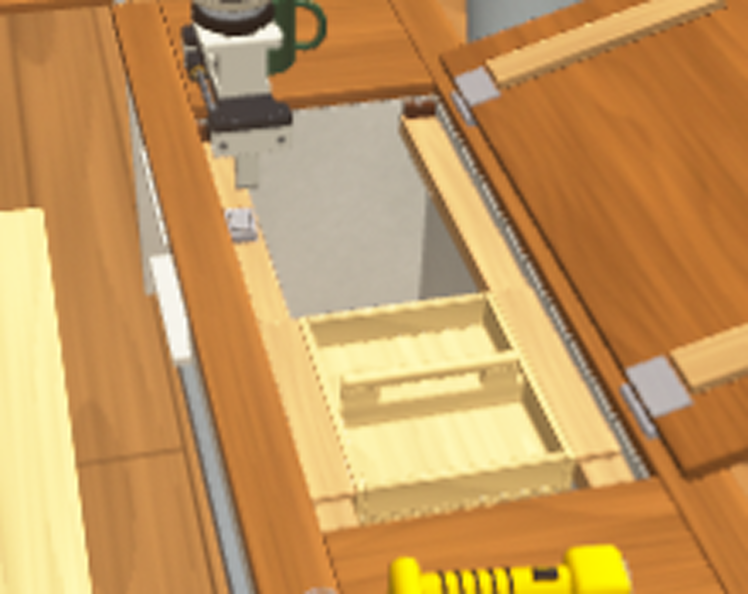

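The gripper hangs over the buckle (crop pixel 240,223) with its jaws along y. I'll go down now.

Request:
carry_out([
  [0.05, -0.2, -3, 0, 9.18],
  [0.05, -0.2, -6, 0, 9.18],
  [0.05, -0.2, -7.5, 0, 9.18],
  [0.05, -0.2, -8.2, 0, 9.18],
  [0.05, -0.2, -8.3, 0, 9.18],
  [0.05, -0.2, -8.3, 0, 9.18],
  [0.05, -0.2, -8.3, 0, 3],
  [0.05, -0.2, -8.3, 0, 3],
  [0.05, -0.2, -8.3, 0, 3],
  [0.05, -0.2, -8.3, 0, 3],
  [0.05, -0.2, -8.3, 0, 3],
  [0.05, -0.2, -8.3, 0, 3],
  [0.05, -0.2, -8.3, 0, 3],
  [0.05, -0.2, -8.3, 0, 3],
], squeeze=15)

```text
clock: 3.15
position: [0.4662, 0.1444, 0.1297]
ee_rot: [-0.012, 3.141, -0.001]
force: [0.5, -0.2, 1.0]
width: 0.508
```

Gripped, with the opening at 46.6 mm. Lift and carry over the left compartment.

Request:
carry_out([
  [0, 0, 2, 0, 3],
  [0, 0, 5, 0, 3],
  [0, 0, 8, 0, 3],
  [1.5, -3, 8, 0, 3],
  [3, -6, 8, 0, 3],
  [5, -9, 8, 0, 3],
  [7, -12, 8, 0, 3],
  [9, -16, 8, 0, 3],
  [11, -19, 8, 0, 3],
  [12.2, -21.5, 8, 0, 3],
  [12.2, -22, 8, 0, 3],
  [12.2, -22, 7, 0, 3],
  [12.2, -22, 4, 0, 3],
  [12.2, -22, 4, 0, 3],
])

```text
clock: 4.55
position: [0.5855, -0.0735, 0.1661]
ee_rot: [0.015, -3.135, -0.001]
force: [-0.9, -0.1, -1.6]
width: 0.501
```

Run:
```python
from h import *
p,d=grab('side'); cv2.imwrite('pics/side2.png',cv2.resize(p[120:300,180:400,::-1],None,fx=3.4,fy=3.3,interpolation=cv2.INTER_CUBIC))
```

```text
(no output)
```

View pics/side2.png

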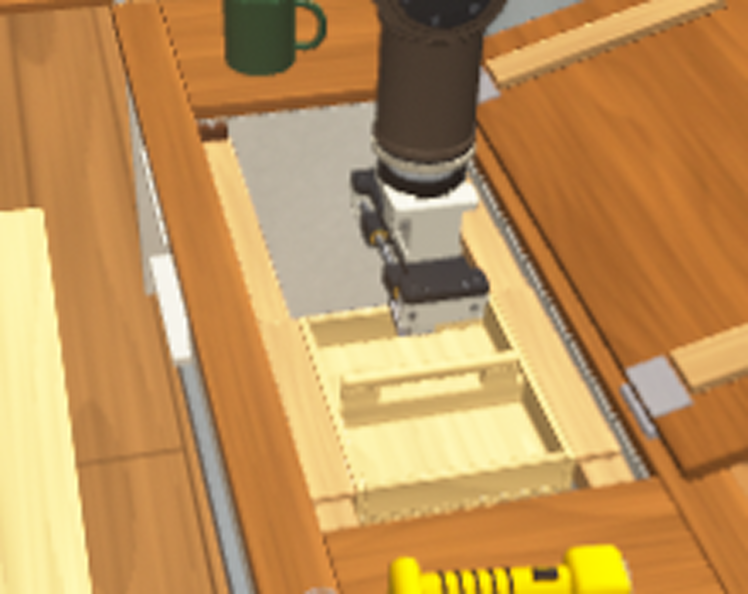

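Run:
```python
from h import *
p,d=load('side'); c=arm.get_calibration('side')
for P in([.5855,-.0735,.166],[.5855,-.0985,.10],[.5855,-.0985,.12]):
    print(cv2.projectPoints(np.array([P]),np.array(c['rvec'],float),np.array(c['tvec'],float),np.array(c['intrinsics']),np.array(c['D']))[0].ravel())
print(arm.observe()['position'])
cv2.imwrite('pics/side2b.png',cv2.resize(p[180:260,270:360,::-1],None,fx=7,fy=7,interpolation=cv2.INTER_CUBIC))
```

```text
[301.64902438 199.07903345]
[302.67260337 220.90015261]
[303.02963416 215.96191265]
[ 0.586345   -0.0738396   0.16784379]
```

View pics/side2b.png

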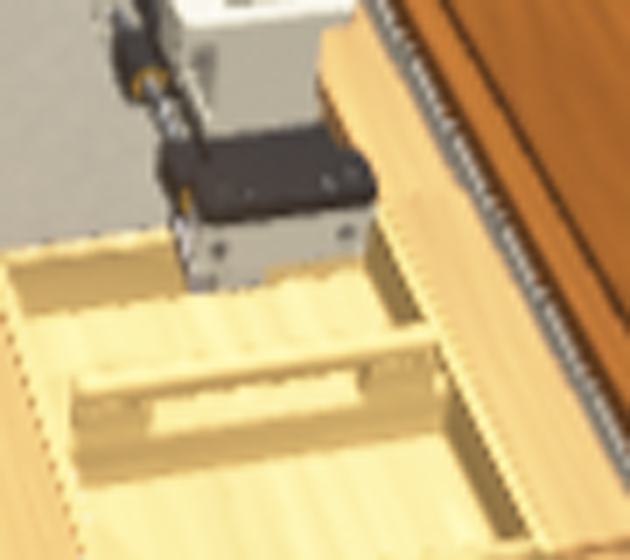

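The calibration puts the near fingertip at crop pixel (229,287), where the grey edge ends, so the view is just foreshortened. I'll lower and release with a partial opening.

Request:
carry_out([
  [0.2, -0.25, -2, 0, 3],
  [0.2, -0.25, -4, 0, 3],
  [0.2, -0.25, -5.5, 0, 3],
  [0.2, -0.25, -6, 0, 3],
  [0.2, -0.25, -6, 0, 3],
  [0.2, -0.25, -6, 0, 3],
  [0.2, -0.25, -6, 0, 5.5],
  [0.2, -0.25, -6, 0, 5.5],
  [0.2, -0.25, -6, 0, 5.5],
  [0.2, -0.25, -6, 0, 5.5],
  [0.2, -0.25, -6, 0, 5.5],
  [0.2, -0.25, -4, 0, 5.5],
  [0.2, -0.25, 0, 0, 5.5],
  [0.2, -0.25, 4, 0, 5.5],
  [0.2, -3, 8, 0, 5.5],
  [0.2, 0, 12, 0, 5.5],
  [0.2, 4, 12, 0, 5.5],
  [0.2, 8, 12, 0, 5.5],
  [0.2, 12, 12, 0, 5.5],
  [0.2, 12, 12, 0, 5.5],
])

```text
clock: 6.6
position: [0.5879, 0.0536, 0.2877]
ee_rot: [0.029, -3.137, -0.006]
force: [0.3, -0.6, 0.3]
width: 0.601
```

Run:
```python
from h import *
p,d=grab('side'); q,_=grab('top')
a=cv2.resize(p[120:300,230:400],(560,590),interpolation=cv2.INTER_CUBIC)
b=cv2.resize(q[120:245,150:402],None,fx=3,fy=3,interpolation=cv2.INTER_CUBIC)
cv2.imwrite('pics/t3.png',b[...,::-1]);cv2.imwrite('pics/s3.png',a[...,::-1])
print(arm.observe()['position'])
```

```text
[0.58818243 0.04724682 0.28772855]
```

View pics/t3.png

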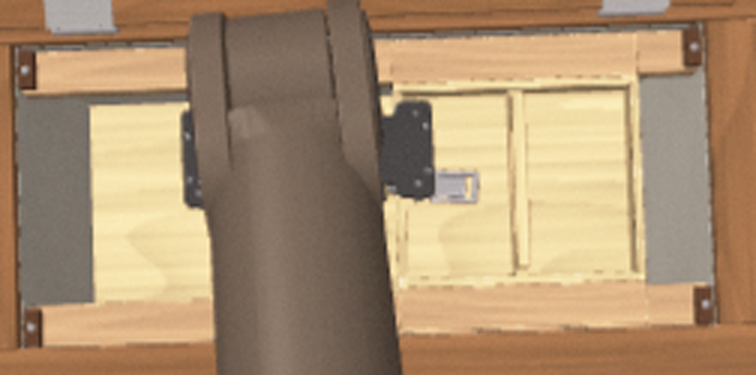

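The buckle lies flat in the left compartment around (457,187), and the board is still at (519,180). The fingers are clear. I'll go above the board with a narrow opening.

Request:
carry_out([
  [0, -4, 0, 0, 4],
  [0, -8, 0, 0, 4],
  [0, -12, -2, 0, 4],
  [0, -16, -5, 0, 4],
  [0, -17.9, -8, 0, 4],
  [0, -17.9, -8.8, 0, 4],
  [0, -17.9, -8.8, 0, 4],
  [0, -17.9, -8.8, 0, 4],
  [0, -17.9, -8.8, 0, 4],
  [0, -17.9, -8.8, 0, 4],
  [0, -17.9, -8.8, 0, 4],
], squeeze=40)

```text
clock: 7.8
position: [0.5886, -0.1311, 0.2006]
ee_rot: [0.021, -3.138, -0.0]
force: [-0.3, -0.4, -0.5]
width: 0.437
```

Run:
```python
from h import *
from scipy.spatial.transform import Rotation as Ro
p,d=grab('side')
cv2.imwrite('pics/s4.png',cv2.resize(p[120:300,230:400],(560,590),interpolation=cv2.INTER_CUBIC)[...,::-1])
s=arm.observe();print(s['position'],s['width']);print(Ro.from_rotvec(s['ee_rot']).as_matrix().round(3))
```

```text
[ 0.58852447 -0.13124278  0.20034638] 0.4337100500209169
[[-1.    -0.013 -0.004]
 [-0.013  1.     0.   ]
 [ 0.004  0.    -1.   ]]
```

View pics/s4.png

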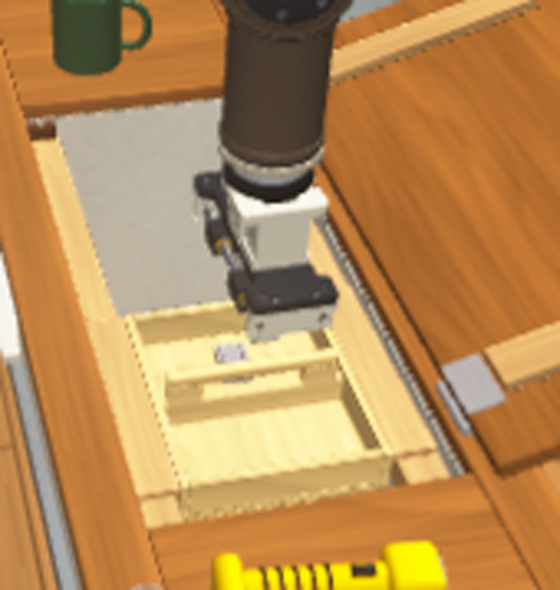

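The gripper hangs over the board and the buckle shows at (230,353). I'll lower and pinch.

Request:
carry_out([
  [0, -0.1, -2, 0, 4],
  [0, -0.1, -4, 0, 4],
  [0, -0.1, -5.5, 0, 4],
  [0, -0.1, -6.5, 0, 4],
  [0, -0.1, -7, 0, 4],
  [0, -0.1, -7, 0, 4],
  [0, -0.1, -7, 0, 3],
  [0, -0.1, -7, 0, 2.4],
  [0, -0.1, -7, 0, 2],
  [0, -0.1, -7, 0, 1.6],
  [0, -0.1, -7, 0, 1.2],
  [0, -0.1, -7, 0, 0.8],
  [0, -0.1, -7, 0, 0.6],
  [0, -0.1, -7, 0, 0.4],
  [0, -0.1, -7, 0, 0.4],
  [0, -0.1, -7, 0, 0.4],
], squeeze=40)

```text
clock: 9.45
position: [0.5887, -0.1326, 0.1308]
ee_rot: [0.02, -3.139, 0.0]
force: [-0.8, -3.1, 6.3]
width: 0.127
```

The board is pinched, with the opening at 11.7 mm. Now run left slowly at about 8 cm/s, ramping up and down.

Request:
carry_out([
  [0, 0.2, 0, 0, 0.4],
  [0, 0.6, 0, 0, 0.4],
  [0, 1.2, 0, 0, 0.4],
  [0, 2, 0, 0, 0.4],
  [0, 2.8, 0, 0, 0.4],
  [0, 3.6, 0, 0, 0.4],
  [0, 4.4, 0, 0, 0.4],
  [0, 5.2, 0, 0, 0.4],
  [0, 6, 0, 0, 0.4],
  [-0.05, 6.8, 0, 0, 0.4],
  [-0.05, 7.6, 0, 0, 0.4],
  [-0.05, 8.4, 0, 0, 0.4],
  [-0.05, 9.2, 0, 0, 0.4],
  [-0.05, 10, 0, 0, 0.4],
  [-0.1, 10.8, 0, 0, 0.4],
  [-0.1, 11.6, 0, 0, 0.4],
  [-0.1, 12.2, 0, 0, 0.4],
  [-0.1, 12.6, 0, 0, 0.4],
  [-0.1, 12.8, 0, 0, 0.4],
  [-0.1, 12.8, 0, 0, 0.4],
])

```text
clock: 11.45
position: [0.5878, -0.0047, 0.1308]
ee_rot: [0.02, -3.139, 0.001]
force: [-0.3, -4.7, 5.5]
width: 0.129
```

Request:
carry_out([
  [0, 0.2, 0, 0, 0.4],
  [0, 0.6, 0, 0, 0.4],
  [0, 1.2, 0, 0, 0.4],
  [0, 2, 0, 0, 0.4],
  [0, 2.8, 0, 0, 0.4],
  [0, 3.6, 0, 0, 0.4],
  [0, 4.4, 0, 0, 0.4],
  [0, 5.2, 0, 0, 0.4],
  [0, 6, 0, 0, 0.4],
  [-0.05, 6.8, 0, 0, 0.4],
  [-0.05, 7.6, 0, 0, 0.4],
  [-0.05, 8.4, 0, 0, 0.4],
  [-0.05, 9.2, 0, 0, 0.4],
  [-0.05, 10, 0, 0, 0.4],
  [-0.1, 10.8, 0, 0, 0.4],
  [-0.1, 11.6, 0, 0, 0.4],
  [-0.1, 12.2, 0, 0, 0.4],
  [-0.1, 12.6, 0, 0, 0.4],
  [-0.1, 12.8, 0, 0, 0.4],
  [-0.1, 12.8, 0, 0, 0.4],
])

```text
clock: 13.45
position: [0.5867, 0.124, 0.1308]
ee_rot: [0.02, -3.139, 0.0]
force: [0.3, -0.5, 2.5]
width: 0.126
```

Request:
carry_out([
  [0, 0.2, 0, 0, 0.4],
  [0, 0.6, 0, 0, 0.4],
  [0, 1.2, 0, 0, 0.4],
  [0, 1.9, 0, 0, 0.4],
  [0, 2.6, 0, 0, 0.4],
  [0, 3.3, 0, 0, 0.4],
  [0, 4, 0, 0, 0.4],
  [0, 4.7, 0, 0, 0.4],
  [-0.05, 5.4, 0, 0, 0.4],
  [-0.05, 6, 0, 0, 0.4],
  [-0.05, 6.4, 0, 0, 0.4],
  [-0.05, 6.7, 0, 0, 0.4],
  [-0.05, 6.9, 0, 0, 0.4],
  [-0.05, 7.1, 0, 0, 0.4],
  [-0.05, 7.3, 0, 0, 0.4],
  [-0.05, 7.4, 0, 0, 0.4],
  [-0.05, 7.5, 0, 0, 0.4],
  [-0.05, 7.6, 0, 0, 0.4],
  [-0.05, 7.6, 0, 0, 0.4],
])

```text
clock: 15.35
position: [0.5862, 0.2001, 0.1308]
ee_rot: [0.02, -3.139, -0.0]
force: [-0.3, -4.3, 4.9]
width: 0.127
```

Near the stop by estimate. I'll creep until it is felt.

Request:
carry_out([
  [0, 0.1, 0, 0, 0.4],
  [0, 0.2, 0, 0, 0.4],
  [0, 0.3, 0, 0, 0.4],
  [0, 0.4, 0, 0, 0.4],
  [0, 0.5, 0, 0, 0.4],
  [0, 0.5, 0, 0, 0.4],
])

```text
clock: 15.95
position: [0.5862, 0.2004, 0.1307]
ee_rot: [0.015, -3.137, 0.008]
force: [-1.6, -15.8, 10.9]
width: 0.126
```

It stopped at y 0.2004 with 16 N, within 3 mm of the expected stop. I'll push a little more to tell the stop from the tight spot.

Request:
carry_out([
  [0, 0.5, 0, 0, 0.4],
  [0, 0.7, 0, 0, 0.4],
  [0, 0.8, 0, 0, 0.4],
  [0, 0.9, 0, 0, 0.4],
  [0, 0.9, 0, 0, 0.4],
])

```text
clock: 16.45
position: [0.5863, 0.2008, 0.1307]
ee_rot: [0.005, -3.135, 0.023]
force: [-3.0, -26.1, 14.5]
width: 0.124
```

Run:
```python
from h import *
q,_=grab('top'); s=arm.observe(); print(s['position'],s['force'])
cv2.imwrite('pics/t5.png',cv2.resize(q[120:245,150:402],None,fx=3,fy=3,interpolation=cv2.INTER_CUBIC)[...,::-1])
```

```text
[0.586315   0.20087941 0.1307258 ] [ -4.26510845 -27.0569006   13.75336912]
```

View pics/t5.png

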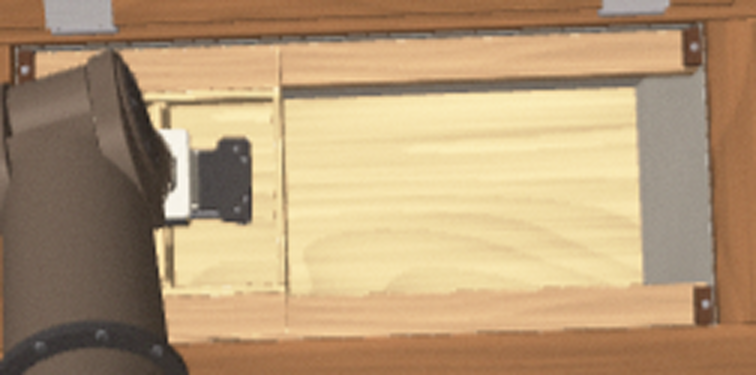

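It holds hard against 27 N, and in the picture the tray's right edge at x=280 fits the tray touching the left stops. Now run back right.

Request:
carry_out([
  [0, 0, 0, 0, 0.4],
  [0, -0.2, 0, 0, 0.4],
  [0, -0.6, 0, 0, 0.4],
  [0, -1.2, 0, 0, 0.4],
  [0, -2, 0, 0, 0.4],
  [0, -2.8, 0, 0, 0.4],
  [0, -3.6, 0, 0, 0.4],
  [0, -4.4, 0, 0, 0.4],
  [0, -5.2, 0, 0, 0.4],
  [0.05, -6, 0, 0, 0.4],
  [0.05, -6.8, 0, 0, 0.4],
  [0.05, -7.6, 0, 0, 0.4],
  [0.05, -8.4, 0, 0, 0.4],
  [0.05, -9.2, 0, 0, 0.4],
  [0.1, -10, 0, 0, 0.4],
  [0.1, -10.8, 0, 0, 0.4],
  [0.1, -11.6, 0, 0, 0.4],
  [0.1, -12.2, 0, 0, 0.4],
  [0.1, -12.6, 0, 0, 0.4],
  [0.1, -12.8, 0, 0, 0.4],
])

```text
clock: 18.5
position: [0.5873, 0.0723, 0.1308]
ee_rot: [0.004, -3.135, 0.023]
force: [0.7, 3.9, 4.1]
width: 0.126
```

Request:
carry_out([
  [0, 0, 0, 0, 0.4],
  [0, -0.2, 0, 0, 0.4],
  [0, -0.6, 0, 0, 0.4],
  [0, -1.2, 0, 0, 0.4],
  [0, -2, 0, 0, 0.4],
  [0, -2.8, 0, 0, 0.4],
  [0, -3.6, 0, 0, 0.4],
  [0, -4.4, 0, 0, 0.4],
  [0, -5.2, 0, 0, 0.4],
  [0.05, -6, 0, 0, 0.4],
  [0.05, -6.8, 0, 0, 0.4],
  [0.05, -7.6, 0, 0, 0.4],
  [0.05, -8.4, 0, 0, 0.4],
  [0.05, -9.2, 0, 0, 0.4],
  [0.1, -10, 0, 0, 0.4],
  [0.1, -10.8, 0, 0, 0.4],
  [0.1, -11.6, 0, 0, 0.4],
  [0.1, -12.2, 0, 0, 0.4],
  [0.1, -12.6, 0, 0, 0.4],
  [0.1, -12.8, 0, 0, 0.4],
])

```text
clock: 20.5
position: [0.5883, -0.0563, 0.1308]
ee_rot: [0.003, -3.135, 0.023]
force: [2.9, 3.2, 3.6]
width: 0.127
```

Remaining to the right stop: about 12.3 cm.

Request:
carry_out([
  [0, -0.2, 0, 0, 0.4],
  [0, -0.6, 0, 0, 0.4],
  [0, -1.2, 0, 0, 0.4],
  [0, -2, 0, 0, 0.4],
  [0, -2.8, 0, 0, 0.4],
  [0, -3.6, 0, 0, 0.4],
  [0, -4.4, 0, 0, 0.4],
  [0, -5.2, 0, 0, 0.4],
  [0.05, -6, 0, 0, 0.4],
  [0.05, -6.8, 0, 0, 0.4],
  [0.05, -7.6, 0, 0, 0.4],
  [0.05, -8.4, 0, 0, 0.4],
  [0.05, -9.2, 0, 0, 0.4],
  [0.05, -9.8, 0, 0, 0.4],
  [0.1, -10.3, 0, 0, 0.4],
  [0.1, -10.7, 0, 0, 0.4],
  [0.1, -11, 0, 0, 0.4],
  [0.1, -11.3, 0, 0, 0.4],
  [0.1, -11.5, 0, 0, 0.4],
  [0.1, -11.6, 0, 0, 0.4],
])

```text
clock: 22.5
position: [0.5892, -0.1725, 0.1308]
ee_rot: [0.003, -3.135, 0.023]
force: [3.2, 3.1, 5.0]
width: 0.127
```

Request:
carry_out([
  [0, -0.1, 0, 0, 0.4],
  [0, -0.2, 0, 0, 0.4],
  [0, -0.3, 0, 0, 0.4],
  [0, -0.4, 0, 0, 0.4],
  [0, -0.5, 0, 0, 0.4],
  [0, -0.6, 0, 0, 0.4],
  [0, -0.7, 0, 0, 0.4],
  [0, -0.8, 0, 0, 0.4],
  [0, -0.9, 0, 0, 0.4],
  [0, -1.0, 0, 0, 0.4],
  [0, -1.1, 0, 0, 0.4],
  [0, -1.2, 0, 0, 0.4],
  [0, -1.2, 0, 0, 0.4],
])

```text
clock: 23.8
position: [0.5893, -0.1797, 0.1307]
ee_rot: [0.009, -3.133, 0.014]
force: [0.2, 17.4, 11.7]
width: 0.122
```

It stopped at y -0.1797, which gives 380.5 mm of travel against the 380 mm specified. I'll relax, release and lift.

Request:
carry_out([
  [0, 0, 0, 0, 0.4],
  [0, 0, 0, 0, 0.4],
  [0, 0, 0, 0, 1.6],
  [0, 0, 0, 0, 2.4],
  [0, 0, 0, 0, 3.2],
  [0, 0, 0, 0, 4],
  [0, 0, 0, 0, 4],
  [0, 0, 0, 0, 4],
  [0, 0, 1, 0, 4],
  [0, 0, 3, 0, 4],
  [0, 0, 6, 0, 4],
  [0, 0, 10, 0, 4],
  [0, 0, 14, 0, 4],
  [0, 4, 16, 0, 4],
  [0, 8, 16, 0, 4],
  [0, 12, 16, 0, 4],
  [0, 16, 16, 0, 4],
  [0, 20, 16, 0, 4],
  [0, 22, 16, 0, 4],
  [0, 22, 16, 0, 4],
])

```text
clock: 25.8
position: [0.5891, 0.0448, 0.2914]
ee_rot: [0.018, -3.134, 0.011]
force: [-0.0, -0.4, -1.3]
width: 0.435
```

Run:
```python
from h import *
q,_=grab('top'); s=arm.observe(); print(s['position'],s['force'])
cv2.imwrite('pics/t6.png',cv2.resize(q[110:265,150:470],None,fx=2.4,fy=2.4,interpolation=cv2.INTER_CUBIC)[...,::-1])
```

```text
[0.58920338 0.04200319 0.29137832] [-0.40280748 -0.88972847 -0.66200843]
```

View pics/t6.png

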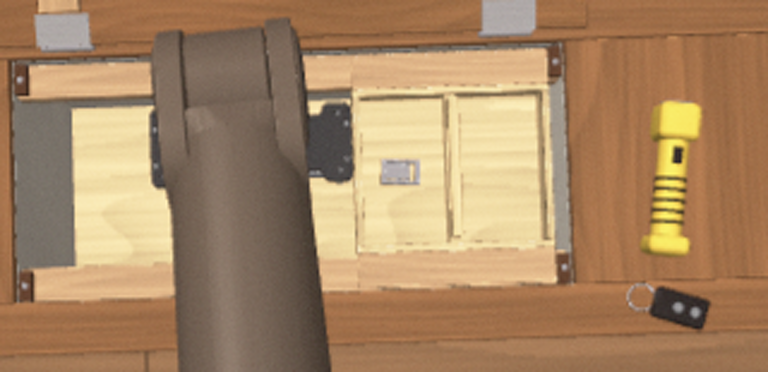

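The tray stands against the right stops (stop blocks at about (555,60) and (563,267)). The buckle lies in its left compartment at (400,172), the flashlight and fob are unmoved, and the arm is clear.

```bash
python3 -c "
from cell import arm
print(arm.sign_off())"
```

```text
the job is handed in; nothing more can be done
None
```

The buckle is off the near runner and in the tray's left compartment. I ran the tray to its left-hand stops and back to the right-hand stops, and left it there. I handed the job in at about 26 s of the 61 s allowed; no verdict was reported.

- **Tray travel:** I commanded at most about 0.08 m/s. On the left, the tray held firm against 27 N, well above the 15 N tight spot. On the right, it stopped at 17 N. The two ends are 380.5 mm apart, against the 380 mm specified. I read the forces only at the end of each move, so I did not locate the tight spot; nothing blocked the tray on the way.
- **Last picture:** The tray is at its right-hand stops with the buckle in its left compartment, and the gripper is clear of everything. The flashlight and key fob look unmoved. The mug was outside that last crop; it stood in place in the last view that included it, before the tray run, and the arm kept clear of it.
- **Disagreements:** The left-hand stop came about 3 mm earlier than my camera estimate. No check failed.

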